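# Seat lights from the tray to their chargers

## Task

The film is over: move the four cordless seat lights one by one from the wooden tray to the charging dock, emptiest battery first: red, then yellow, then green, then blue. Seat each one upright and fully home in the charging cup of its own colour and let go of it before you fetch the next; set them down rather than dropping them, never lay one over, and leave the remote control and the glass tumbler where they are.

Things in the scene. Friction and masses are not known exactly. Their poses are not given: they have to be found in the camera images.
- light_red: cordless seat light with a red domed cap: round, 80 mm tall, straight white sides 42 mm in diameter from 22 to 60 mm up, black convex base with a flat foot 22 mm across; 0.1 to 0.21 kg. Origin: centre of its underside; z up its axis; yaw means nothing. At the start all four lights stand upright in a straight row, about 72 mm apart (each up to 6 mm off), in any order.
- light_yellow: cordless seat light with a yellow domed cap: round, 80 mm tall, straight white sides 42 mm in diameter from 22 to 60 mm up, black convex base with a flat foot 22 mm across; 0.1 to 0.21 kg. Origin: centre of its underside; z up its axis; yaw means nothing. At the start each light stands in a compartment of a fixed wooden tray, 78 x 294 mm, walls 16 mm high, floor 5 mm thick.
- light_green: cordless seat light with a green domed cap: round, 80 mm tall, straight white sides 42 mm in diameter from 22 to 60 mm up, black convex base with a flat foot 22 mm across; 0.1 to 0.21 kg. Origin: centre of its underside; z up its axis; yaw means nothing. Best taken with the fingers across the row of lights; the row is at most 0.3 rad off the table's y.
- light_blue: cordless seat light with a blue domed cap: round, 80 mm tall, straight white sides 42 mm in diameter from 22 to 60 mm up, black convex base with a flat foot 22 mm across; 0.1 to 0.21 kg. Origin: centre of its underside; z up its axis; yaw means nothing. Its convex base guides itself to the middle of a cup, and its foot then rests on the cup's floor.
- cup_red: red concave charging cup, fixed on the dock: 24 mm high, rim 66 mm across outside, 58 mm inside, narrowing to a flat floor 36 mm across, 5 mm above its underside. Origin: centre of its underside, 12 mm above the table; z up. The four cups stand in a straight row, 72 mm apart, in any order, at most 0.3 rad off the table's y.
- cup_yellow: yellow concave charging cup, fixed on the dock: 24 mm high, rim 66 mm across outside, 58 mm inside, narrowing to a flat floor 36 mm across, 5 mm above its underside. Origin: centre of its underside, 12 mm above the table; z up. The grey dock under the cups is 86 x 306 mm, 12 mm high, with a black strip 18 mm high along one long side.
- cup_green: green concave charging cup, fixed on the dock: 24 mm high, rim 66 mm across outside, 58 mm inside, narrowing to a flat floor 36 mm across, 5 mm above its underside. Origin: centre of its underside, 12 mm above the table; z up. The underside of a seated light is 5 mm above the cup's origin.
- cup_blue: blue concave charging cup, fixed on the dock: 24 mm high, rim 66 mm across outside, 58 mm inside, narrowing to a flat floor 36 mm across, 5 mm above its underside. Origin: centre of its underside, 12 mm above the table; z up. Only the middle of the floor is black.
- remote: black remote control, 150 x 40 mm and 18 mm thick, lying loose on the table between tray and dock; a bystander. Origin: centre of its underside; x along its length.
- tumbler: empty amber glass tumbler, 68 mm across the rim, 85 mm tall, standing loose between tray and dock beyond the remote; a bystander. Origin: centre of its underside, z up.

How it is judged:
On the way, in this order (a step that is already met when the one before it is completed fails the run):
1. the red light is seated in the red cup and let go (horizontal distance between light_red and cup_red below 0.008 m and z of light_red in the frame of cup_red between 0 and 0.009 m and angle between light_red's own z axis and vertical below 0.15 rad and linear speed of light_red below 0.03 m/s and contact force between light_red and the fingers below 0.2 N), for 0.2 s.
2. the yellow light is seated in the yellow cup and let go (horizontal distance between light_yellow and cup_yellow below 0.008 m and z of light_yellow in the frame of cup_yellow between 0 and 0.009 m and angle between light_yellow's own z axis and vertical below 0.15 rad and linear speed of light_yellow below 0.03 m/s and contact force between light_yellow and the fingers below 0.2 N), for 0.2 s.
3. the green light is seated in the green cup and let go (horizontal distance between light_green and cup_green below 0.008 m and z of light_green in the frame of cup_green between 0 and 0.009 m and angle between light_green's own z axis and vertical below 0.15 rad and linear speed of light_green below 0.03 m/s and contact force between light_green and the fingers below 0.2 N), for 0.2 s.
4. the blue light is seated in the blue cup and let go (horizontal distance between light_blue and cup_blue below 0.008 m and z of light_blue in the frame of cup_blue between 0 and 0.009 m and angle between light_blue's own z axis and vertical below 0.15 rad and linear speed of light_blue below 0.03 m/s and contact force between light_blue and the fingers below 0.2 N), for 0.2 s.
At the end, for the whole second after the job is handed in: Each light stands upright (within 0.15 rad) and at rest in the cup of its own colour, its axis within 8 mm of the cup's and its underside within 4 mm of the cup's floor, and is not touched by the fingers (all of step 1 and all of step 2 and all of step 3 and all of step 4).
It fails at once if a light is dropped or thrown (loose from the fingers and faster than 0.6 m/s) ((contact force between light_red and the fingers below 0.05 N and linear speed of light_red above 0.6 m/s) or (contact force between light_yellow and the fingers below 0.05 N and linear speed of light_yellow above 0.6 m/s) or (contact force between light_green and the fingers below 0.05 N and linear speed of light_green above 0.6 m/s) or (contact force between light_blue and the fingers below 0.05 N and linear speed of light_blue above 0.6 m/s)).
It fails at once if a light is laid or knocked over (tilted more than 60 degrees) (angle between any of light_red, light_yellow, light_green, light_blue's own z axis and vertical above 1.05 rad).
It fails at once if the remote is pushed more than 30 mm (distance of remote from where it was at the start of the episode above 0.03 m).
It fails at once if the tumbler is pushed more than 30 mm (distance of tumbler from where it was at the start of the episode above 0.03 m).
It also fails if it takes over 115 s, if anything falls off the work surface, if the arm or the gripper's body presses on something with over 40 N, if the wrist force passes 120 N, or if a joint passes its speed limit or range.

## Robot

A 7-joint arm with a two-finger parallel gripper is mounted at the origin on the work surface. World frame = base frame: x ahead of the robot, y to its left, z up, the work surface at z = 0. Lengths are in m, angles in rad, forces in N, time in s.
With the tool pointing down it reaches from about 0.4 to 0.9 m from the base axis. Payload 5.5 kg.
Tool frame: the origin (TCP) lies between the finger pads; the fingertips stand 25 mm ahead of it and the grasp point (between the pads) lies 6 mm ahead of it; y points along the fingers, z is the direction in which the jaws open and shut, and the axes are right-handed (so a half turn about y gives the same grasp; the last joint's range is limited). The gripper opens to 85 mm and grips with 20 to 120 N. Pads are 22 mm wide; open, the fingers measure 114 mm over their backs; the gripper's body (76 mm by 85 mm) begins 54 mm behind the grasp point. The pads swing forward as they close: fully open they stand 13 mm farther back than shut.
Start: joints at [1.438, 0.501, -0.427, 1.55, 0.221, 1.138, -0.21], TCP at [0.251, -0.6, 0.256] pointing down, gripper open.
Joint ranges: [-2.88, 2.88], [-0.31, 2.03], [-1.54, 1.56], [0.2, 2.42], [-1.41, 4.55], [0.19, 2.02], [-2.57, 2.57]. Speed limits (rad/s): [2.57, 2.57, 3.14, 3.14, 3.14, 3.14, 3.14].

## Interface

Orientations are given as a unit quaternion [x, y, z, w].
In Python, from station import manip, vision, nets gives the robot as it stands.
- The arm moves only by the shell command python3 -m jog 'ROWS' [FORCE]. ROWS is JSON, a list of rows, each a list of 5 numbers: the opening, from 0 (shut) to 1 (fully open), then the shift along the tool's x, y, z in m, then the turn about the tool's y in degrees. In form: [[fingers, tx, ty, tz, yaw], ...]. A call has 1 to 10 rows; each row is the pose to reach, as a shift and turn from the pose commanded when the call began, along the tool's axes at that moment; what a row does not reach only later rows make up. A row lasts 1/12 s, in which the tool goes at most 41.7 mm and 7.16 degrees, less where a joint would pass 70% of its speed; a pose out of reach is approached as far as the arm can. A call with a gripper value outside its range is refused whole. The fingers move at their own pace and stop on an object; FORCE is the grip in N (left out, the last holds). Time passes only in rows, so rows that repeat a pose let the fingers close. It gives the time, the measured TCP pose, the force and the opening at its end, in the units of the state.
- manip.observe(): the state, without advancing time (a new reading comes with each control period).
- vision.grab_frame(name): name is "scene" or "top" or "wrist"; returns the picture (480x640x3 uint8, blue, green, red); there is no depth.
- vision.camera_info(name): a dict with "fovy" (degrees; the focal length in pixels is half the picture's height over the tangent of half this angle, whatever the lens; pixels are square), "cx", "cy" (the principal point, pixels), "k1" (the pictures are not rectified: a ray, as slopes to the right and down, at radius r is drawn at 1 + k1 r^2 times it, then the intrinsics apply), "R" (3x3) and "t" (3): a world point X has camera coordinates R X + t. Camera axes: x right, y down, z forward; pixel columns grow to the right and rows downward; lengths in m; the calibration is good to about 2 mm. A picture is of the moment at which its call begins: read the wrist's pose just before it. camera_info takes no time and is no camera call; for the wrist camera it gives the pose at the moment of the call.
- manip.job_done(): hands the job in, once; it reports no verdict.
Trained networks look in the newest picture that a camera, given by its name, has taken for a name from the list of things; names that differ only in an ending like _2 or _b are one class to them, and where a whole thing is asked for, a point or a joint stands for the part that bears it (a point fixed in the world has none). Each returns a list of dicts, best first, with "confidence" (0 to 1); they miss things now and then, are a little off and sometimes report something else, mostly with a low value. They report only what shows in the picture. A call takes as long as a camera call.
- nets.find_in(camera, label): "xyz" ([x, y, z] in m, in world coordinates, good to about 4 mm: the middle of the surface that is visible of it).
- nets.silhouettes(camera, label): "region" (480x640 bool, what is visible of it).
The state is a dict: "clock": time; "joint_positions": joint angles; "joint_velocities": joint speeds; "effort": joint torques, N m; "eef_pos": TCP position; "tcp_rot": TCP orientation; "wrist_force": force on the tool from outside, world axes, zero at the start; "wrist_torque": the same for the moment, N m; "width": opening from 0.0 (shut) to 1.0 (fully open).
Only numpy, scipy, OpenCV 4.12 (cv2) and the standard library are available. Lean on these libraries where they do the work, as an engineer would, in place of code of your own. Each camera call takes 0.05 s, during which the arm holds its last target.

## Working session

There is one attempt and no reset: what is moved stays moved. The work goes in short steps, Python scripts to look and compute and a shell command to move; the robot and the scene stay as the last step left them, time stands still between calls to the robot, and variables do not carry over. Pictures are saved under pics/ and viewed, and the job is handed in when it is done.

```bash
mkdir -p pics; ls; python3 - <<'E'
from station import manip, vision, nets
import cv2
s=manip.observe(); print(s)
for c in ["scene","top","wrist"]:
    cv2.imwrite(f"pics/a_{c}.png",vision.grab_frame(c)); i=vision.camera_info(c); print(c,i)
for n in ["light_red","light_yellow","light_green","light_blue","cup_red","cup_yellow","cup_green","cup_blue","remote","tumbler"]:
    for c in ["top"]:
        r=nets.find_in(c,n); print(n,c,[( [round(float(v),4) for v in d["xyz"]],round(d["confidence"],2)) for d in r[:3]])
E
```

```text
pics
{'clock': 0.0, 'joint_positions': array([ 1.43820968,  0.50184578, -0.42676259,  1.55149422,  0.22075546,
        1.13826362, -0.21032986]), 'joint_velocities': array([-0.00221746,  0.00035315, -0.00023361, -0.00084513, -0.00169036,
       -0.00073013,  0.0007133 ]), 'effort': array([ 5.98142706e-04, -5.69512331e+01, -5.81563488e+00, -2.80937093e+01,
        1.07843793e-02,  1.19861189e-02,  7.14863901e-06]), 'eef_pos': array([ 0.25029958, -0.5991601 ,  0.25523965]), 'tcp_rot': array([-0.13912049,  0.6939941 , -0.69261889,  0.13891276]), 'wrist_force': array([ 0.04863979, -1.06225636, -0.16593019]), 'wrist_torque': array([ 0.01821451, -0.04803015, -0.01151182]), 'width': 0.9988182603142359}
scene {'fovy': 55.07229938918152, 'cx': 314.2711488625153, 'cy': 243.73454603614968, 'k1': -0.0381507332919102, 'R': array([[ 0.8657722 ,  0.50033678, -0.01008043],
       [ 0.34961728, -0.61913717, -0.70316209],
       [-0.35805903,  0.60525389, -0.71095813]]), 't': array([-0.46592007, -0.17481003,  1.09384321])}
top {'fovy': 45.37788018710274, 'cx': 323.23231812342914, 'cy': 226.50716768739
[... 409 characters left out ...]
[-0.88618993, -0.37037348,  0.27837187],
       [-0.25760607, -0.10551603, -0.96047149]]), 't': array([-0.64845047, -0.03587564,  0.37941358])}
light_red top [([0.4715, 0.1049, 0.0802], 0.68)]
light_yellow top [([0.4835, 0.179, 0.0796], 0.55)]
light_green top [([0.5079, 0.2446, 0.0795], 0.71)]
light_blue top [([0.5203, 0.3113, 0.0761], 0.96)]
cup_red top [([0.4921, -0.1233, 0.0262], 0.71)]
cup_yellow top [([0.521, -0.2627, 0.0223], 0.79)]
cup_green top [([0.5403, -0.334, 0.0241], 0.66)]
cup_blue top [([0.5083, -0.1969, 0.0272], 0.56), ([0.5089, 0.2425, 0.081], 0.5)]
remote top [([0.4595, 0.001, 0.0166], 0.92)]
tumbler top [([0.6688, -0.0025, 0.0452], 0.68), ([0.5082, -0.1952, 0.0238], 0.63)]
```

View pics/a_top.png

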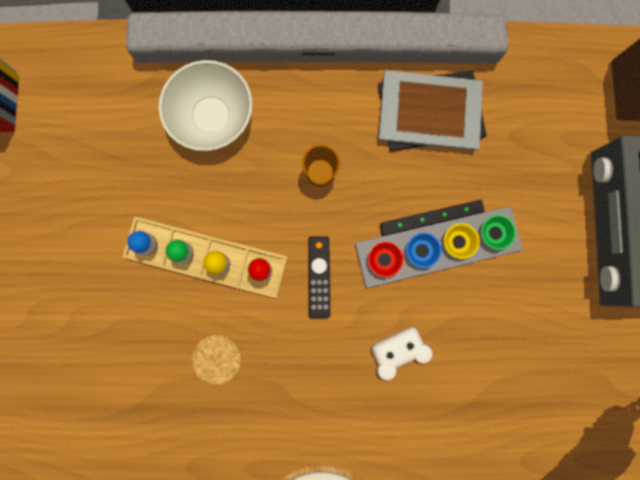

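View pics/a_scene.png

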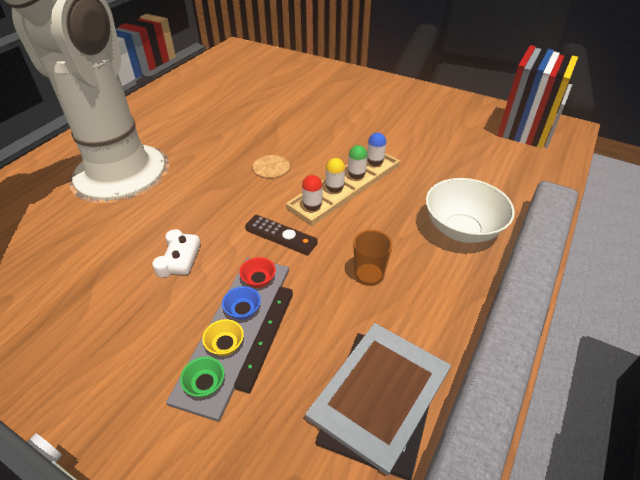

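```bash
python3 - <<'E'
from scipy.spatial.transform import Rotation as R
from station import manip
print(R.from_quat(manip.observe()['tcp_rot']).as_matrix().round(3))
E
```

```text
[[-0.923  0.     0.386]
 [-0.386  0.    -0.923]
 [-0.    -1.     0.   ]]
```

```bash
cat > h.py <<'E'
import numpy as np, cv2
from station import manip, vision, nets
from scipy.optimize import least_squares
from scipy.spatial.transform import Rotation
def proj(ci,X):
    c=np.asarray(X)@np.array(ci['R']).T+np.array(ci['t']); s=c[:,:2]/c[:,2:]
    r2=(s**2).sum(1,keepdims=True); s=s*(1+ci['k1']*r2)
    f=240/np.tan(np.radians(ci['fovy'])/2)
    return s*f+[ci['cx'],ci['cy']]
A=np.linspace(0,2*np.pi,60,endpoint=False)
def rings(pr): return np.concatenate([np.c_[r*np.cos(A),r*np.sin(A),0*A+z] for r,z in pr])
LIGHT=rings([(17,.016),(21,.022),(21,.060),(19,.067),(14,.074),(8,.078),(1,.080)]*np.array([1e-3,1]))
CUP=rings([(.033,.024),(.024,.003)])
def hullc(p):
    h=cv2.convexHull(p.astype(np.float32)); m=cv2.moments(h); return np.array([m['m10']/m['m00'],m['m01']/m['m00']]),m['m00'],h
def loc(name,model,z,guess,cams=("top","scene")):
    obs=[]
    for c in cams:
        ci=vision.camera_info(c); r=nets.silhouettes(c,name)
        best=None
        for d in r:
            m=d['region'].astype(np.uint8)
            if m.sum()<20: continue
            n,l,st,ce=cv2.connectedComponentsWithStats(m); k=1+st[1:,4].argmax()
            q=np.argwhere(l==k)[:,::-1]; cc,a,_=hullc(q)
            e=np.linalg.norm(cc-proj(ci,[[*guess,z+.04]])[0])
            if best is None or e<best[0]: best=(e,cc,a)
        if best is not None and best[0]<40: obs.append((c,ci,best[1],best[2]))
    f=lambda p,os:np.concatenate([hullc(proj(ci,model+[*p,z]))[0]-cc for c,ci,cc,a in os])
    s=least_squares(f,guess,args=(obs,),diff_step=1e-3)
    each={c:(least_squares(f,guess,args=([(c,ci,cc,a)],),diff_step=1e-3).x.round(4).tolist(),int(a),int(hullc(proj(ci,model+[*s.x,z]))[1])) for c,ci,cc,a in obs}
    return s.x,each,s.fun.round(1)
E
python3 - <<'E'
from h import *
vision.grab_frame("top");vision.grab_frame("scene")
G=dict(light_red=(.4715,.105),light_yellow=(.4835,.179),light_green=(.508,.245),light_blue=(.52,.311),cup_red=(.492,-.123),cup_blue=(.508,-.197),cup_yellow=(.521,-.263),cup_green=(.54,-.334))
P={}
for n,g in G.items():
    x,e,r=loc(n,LIGHT if n[0]=='l' else CUP,.005 if n[0]=='l' else .012,g); P[n]=x; print(n,x.round(4),e,r)
C=np.array([P['cup_'+c] for c in("red","blue","yellow","green")]);k=np.arange(4)-1.5
d=(k[:,None]*C).sum(0);a=np.arctan2(*(-d[::-1]));d/=np.linalg.norm(d);print("cups dir",d,"fit",(C.mean(0)+k[:,None]*.072*d).round(4).tolist(),np.diff(C,axis=0).round(4).tolist())
L=np.array([P['light_'+c] for c in("red","yellow","green","blue")]);d=(k[:,None]*L).sum(0);print("row dir",d/np.linalg.norm(d),np.linalg.norm(np.diff(L,axis=0),axis=1))
E
```

```text
light_red [0.4729 0.1045] {'top': ([0.4724, 0.1053], 456, 487), 'scene': ([0.4746, 0.1018], 604, 553)} [ 0.4 -0.3 -0.  -1. ]
light_yellow [0.4856 0.1821] {'top': ([0.4852, 0.1827], 487, 521), 'scene': ([0.4872, 0.1794], 576, 514)} [ 0.3 -0.3 -0.1 -0.9]
light_green [0.5063 0.2488] {'top': ([0.506, 0.2497], 539, 548), 'scene': ([0.508, 0.245], 532, 487)} [ 0.5 -0.2  0.1 -1.1]
light_blue [0.5224 0.3164] {'top': ([0.5212, 0.317], 536, 575), 'scene': ([0.5258, 0.3118], 448, 462)} [ 0.3 -0.7 -0.5 -1.4]
cup_red [ 0.4913 -0.1217] {'top': ([0.4914, -0.1219], 923, 1038), 'scene': ([0.4912, -0.1213], 849, 889)} [-0.1  0.  -0.   0.2]
cup_blue [ 0.5068 -0.1912] {'top': ([0.5067, -0.1913], 951, 1020), 'scene': ([0.5069, -0.1913], 984, 1032)} [-0.  -0.1 -0.1 -0. ]
cup_yellow [ 0.5225 -0.261 ] {'top': ([0.5226, -0.2606], 956, 999), 'scene': ([0.5225, -0.2613], 1130, 1213)} [ 0.2  0.   0.1 -0.1]
cup_green [ 0.5378 -0.3308] {'top': ([0.5378, -0.3308], 959, 975)} [-0.  0.]
cups dir [ 0.21729199 -0.97610665] fit [[0.4912, -0.1208], [0.5068, -0.1911], [0.5224, -0.2613], [0.5381, -0.3316]] [[0.0155, -0.0696], [0.0157, -0.0698], [0.0154, -0.0698]]
row dir [0.23414081 0.97220269] [0.07863585 0.0698979  0.06940568]
```

```bash
cat >> h.py <<'E'
def go(x,y,z,ang):
    s=manip.observe(); M=Rotation.from_quat(s['tcp_rot']).as_matrix()
    d=M.T@(np.array([x,y,z])-s['eef_pos'])
    cur=np.degrees(np.arctan2(M[1,2],M[0,2])); yaw=-((ang-cur+180)%360-180)
    print("t",round(s['clock'],2),"p",s['eef_pos'].round(4),"ang",cur.round(1),"down",M[:,1].round(3),"w",round(s['width'],3),"F",s['wrist_force'].round(1))
    print("  -> tx %.4f ty %.4f tz %.4f yaw %.1f"%(*d,yaw))
E
python3 -c "
from h import *
go(.4724,.105,.22,-13.5);go(.46,-.25,.25,-13.5)"
```

```text
t 1.55 p [ 0.2506 -0.5997  0.2563] ang -67.3 down [ 0. -0. -1.] w 0.998 F [-0.3  0.2 -0.2]
  -> tx -0.4763 ty 0.0363 tz -0.5647 yaw -53.8
t 1.55 p [ 0.2506 -0.5997  0.2563] ang -67.3 down [ 0. -0. -1.] w 0.998 F [-0.3  0.2 -0.2]
  -> tx -0.3280 ty 0.0063 tz -0.2420 yaw -53.8
```

```bash
python3 -m jog '[[1,-0.33,0.006,-0.242,-53.8],[1,-0.33,0.006,-0.242,-53.8],[1,-0.33,0.006,-0.242,-53.8],[1,-0.33,0.006,-0.242,-53.8],[1,-0.33,0.006,-0.242,-53.8],[1,-0.33,0.006,-0.242,-53.8],[1,-0.33,0.006,-0.242,-53.8],[1,-0.33,0.006,-0.242,-53.8],[1,-0.33,0.006,-0.242,-53.8],[1,-0.33,0.006,-0.242,-53.8]]' 40; python3 -c "
from h import *
go(.4724,.105,.2,-13.5)"
```

```text
clock: 2.38
eef_pos: [0.4631, -0.2462, 0.2508]
tcp_rot: [0.438, -0.555, 0.555, -0.439]
wrist_force: [0.1, 0.4, -0.3]
width: 0.998
t 2.38 p [ 0.4631 -0.2462  0.2508] ang -13.4 down [ 0.001 -0.    -1.   ] w 0.998 F [ 0.1  0.4 -0.3]
  -> tx -0.3438 ty 0.0508 tz -0.0725 yaw 0.1
```

```bash
python3 -m jog '[[1,-0.344,0.05,-0.0725,0],[1,-0.344,0.05,-0.0725,0],[1,-0.344,0.05,-0.0725,0],[1,-0.344,0.05,-0.0725,0],[1,-0.344,0.05,-0.0725,0],[1,-0.344,0.05,-0.0725,0],[1,-0.344,0.05,-0.0725,0],[1,-0.344,0.05,-0.0725,0],[1,-0.344,0.05,-0.0725,0],[1,-0.344,0.05,-0.0725,0]]'; python3 -c "
from h import *
I=vision.grab_frame('wrist');ci=vision.camera_info('wrist')
for n,p in dict(r=(.4724,.105),y=(.4852,.1825),g=(.506,.2495),b=(.522,.3165)).items():
    q=proj(ci,rings([(.021,.065)])+[*p,0]);cv2.polylines(I,[q.astype(int)],True,(255,255,0),1)
cv2.imwrite('pics/w1.png',I)
go(.4724,.105,.2,-13.5);go(.4724,.105,.053,-13.5)"
```

```text
clock: 3.22
eef_pos: [0.471, 0.1087, 0.2006]
tcp_rot: [-0.439, 0.554, -0.553, 0.441]
wrist_force: [0.1, -0.1, 0.3]
width: 0.996
t 3.27 p [0.4713 0.1055 0.2004] ang -13.2 down [ 0.     0.001 -1.   ] w 1.001 F [ 0.6 -0.8  0.5]
  -> tx 0.0003 ty 0.0004 tz 0.0012 yaw 0.3
t 3.27 p [0.4713 0.1055 0.2004] ang -13.2 down [ 0.     0.001 -1.   ] w 1.001 F [ 0.6 -0.8  0.5]
  -> tx 0.0004 ty 0.1474 tz 0.0012 yaw 0.3
```

View pics/w1.png

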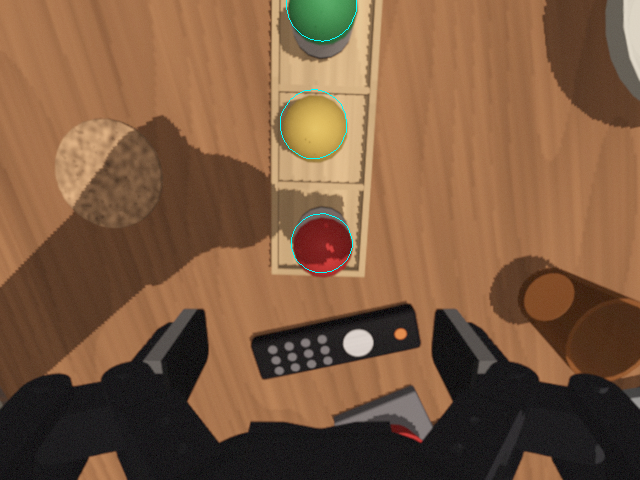

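```bash
python3 -m jog '[[1,0,0.04,0.001,0],[1,0,0.08,0.001,0],[1,0,0.115,0.001,0],[1,0,0.135,0.001,0],[1,0,0.147,0.001,0],[1,0,0.147,0.001,0],[1,0,0.147,0.001,0],[0.4,0,0.147,0.001,0],[0.3,0,0.147,0.001,0],[0.3,0,0.147,0.001,0]]' 40; python3 -m jog '[[0.3,0,0,0,0],[0.3,0,0,0,0],[0.3,0,0,0,0]]'; python3 -c "
from h import *
I=vision.grab_frame('wrist')
cv2.imwrite('pics/w2.png',I)
go(.4724,.105,.2,-13.5)"
```

```text
clock: 4.1
eef_pos: [0.4739, 0.1019, 0.0547]
tcp_rot: [0.437, -0.555, 0.556, -0.438]
wrist_force: [-0.6, 0.4, 0.0]
width: 0.605
clock: 4.35
eef_pos: [0.4734, 0.1021, 0.0545]
tcp_rot: [0.437, -0.555, 0.556, -0.438]
wrist_force: [-1.0, 0.0, 6.5]
width: 0.484
t 4.4 p [0.4734 0.102  0.0545] ang -13.5 down [ 0.002 -0.    -1.   ] w 0.483 F [-2.4  0.2  7.2]
  -> tx -0.0026 ty -0.1455 tz -0.0014 yaw -0.0
```

View pics/w2.png

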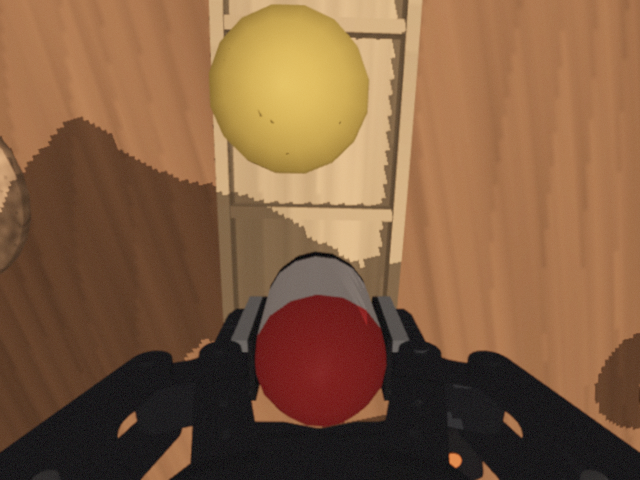

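```bash
python3 -m jog '[[0.3,0,-0.01,0,0],[0.3,0,-0.04,0,0],[0.3,0,-0.08,0,0],[0.3,0,-0.12,0,0],[0.3,0,-0.146,0,0],[0.3,0,-0.146,0,0],[0.3,0,-0.146,0,0],[0.3,0,-0.146,0,0]]'; python3 -c "
from h import *
I=vision.grab_frame('wrist');ci=vision.camera_info('wrist');p=manip.observe()['eef_pos']
for dy in(0,.004):
    q=proj(ci,rings([(.021,.065)])+[p[0]+dy*.234,p[1]+dy*.972,p[2]-.0545+.005]);cv2.polylines(I,[q.astype(int)],True,(255,255,0) if dy else (0,255,0),1)
cv2.imwrite('pics/w3.png',I)
go(.4912,-.1208,.2,12.5)"
```

```text
clock: 5.07
eef_pos: [0.472, 0.1013, 0.1989]
tcp_rot: [0.438, -0.555, 0.556, -0.437]
wrist_force: [0.0, -1.1, -2.1]
width: 0.484
t 5.12 p [0.4716 0.1013 0.1983] ang -13.5 down [-0.002 -0.001 -1.   ] w 0.484 F [ 0.  -0.4 -2.1]
  -> tx 0.2113 ty -0.0016 tz 0.0710 yaw -26.0
```

View pics/w3.png

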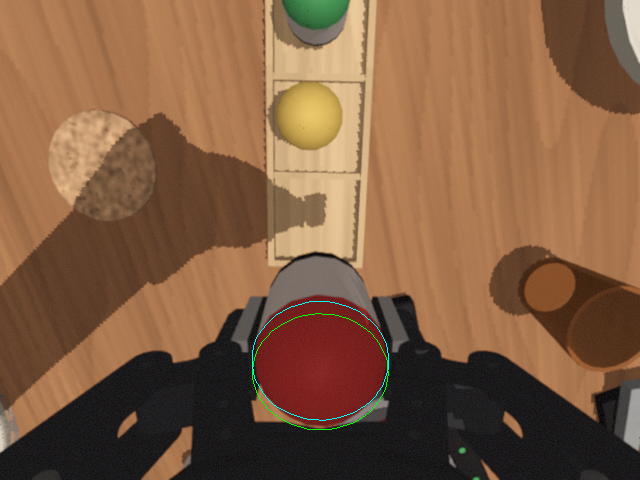

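```bash
python3 -m jog '[[0.3,0.035,0,0.012,-5],[0.3,0.07,0,0.024,-10],[0.3,0.105,0,0.036,-15],[0.3,0.14,0,0.048,-20],[0.3,0.17,0,0.058,-24],[0.3,0.195,-0.002,0.066,-26],[0.3,0.214,-0.002,0.071,-26],[0.3,0.214,-0.002,0.071,-26],[0.3,0.214,-0.002,0.071,-26],[0.3,0.214,-0.002,0.071,-26]]'; python3 -c "
from h import *
I=vision.grab_frame('wrist');cv2.imwrite('pics/w4.png',I)
go(.4918,-.1238,.067,12.5)"
```

```text
clock: 5.95
eef_pos: [0.4909, -0.1216, 0.2001]
tcp_rot: [-0.551, 0.444, -0.441, 0.552]
wrist_force: [-0.2, -0.2, -1.5]
width: 0.484
t 6.0 p [ 0.4911 -0.1211  0.2004] ang 12.6 down [-0.002  0.002 -1.   ] w 0.485 F [ 0.4  0.8 -2.2]
  -> tx 0.0031 ty 0.1334 tz 0.0003 yaw 0.1
```

View pics/w4.png

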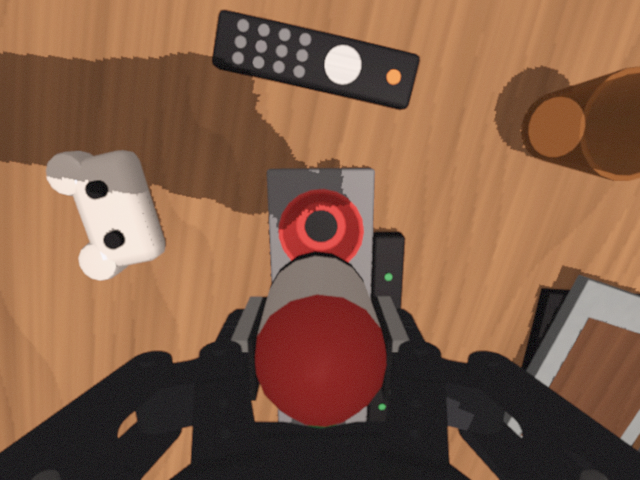

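```bash
python3 -m jog '[[0.3,0.003,0.035,0,0],[0.3,0.003,0.07,0,0],[0.3,0.003,0.095,0,0],[0.3,0.003,0.11,0,0],[0.3,0.003,0.12,0,0],[0.3,0.003,0.126,0,0],[0.3,0.003,0.13,0,0],[0.3,0.003,0.132,0,0],[0.3,0.003,0.132,0,0],[0.3,0.003,0.132,0,0]]'; python3 -c "
from h import *
I=vision.grab_frame('wrist');cv2.imwrite('pics/w5.png',I)
I=vision.grab_frame('scene');cv2.imwrite('pics/s5.png',cv2.resize(I[200:440,130:390],None,fx=2.3,fy=2.3))
go(.4918,-.1238,.0665,12.5)"
```

```text
clock: 6.83
eef_pos: [0.4931, -0.1257, 0.0701]
tcp_rot: [-0.551, 0.442, -0.443, 0.552]
wrist_force: [-0.1, -1.1, -1.3]
width: 0.484
t 6.93 p [ 0.493  -0.1259  0.0701] ang 12.5 down [ 0.001 -0.001 -1.   ] w 0.48 F [ 0.6 -0.4 -1.6]
  -> tx -0.0023 ty 0.0036 tz -0.0007 yaw -0.0
```

View pics/s5.png

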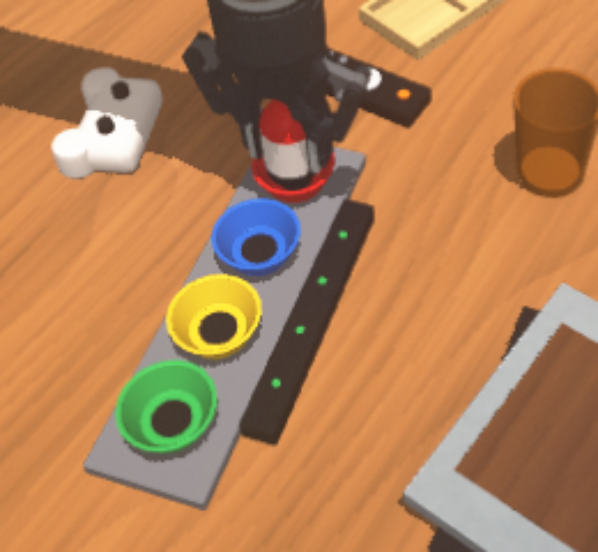

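```bash
python3 -m jog '[[0.3,-0.002,0.001,0,0],[0.3,-0.002,0.002,0,0],[0.3,-0.002,0.0035,0,0],[0.3,-0.002,0.0035,0,0],[0.3,-0.002,0.0035,0,0]]'; python3 -c "
from h import *
go(.4918,-.1238,.0665,12.5)"
```

```text
clock: 7.35
eef_pos: [0.4922, -0.1237, 0.0665]
tcp_rot: [0.552, -0.442, 0.443, -0.551]
wrist_force: [-2.0, 0.8, 6.7]
width: 0.479
t 7.35 p [ 0.4922 -0.1237  0.0665] ang 12.5 down [ 0.    -0.001 -1.   ] w 0.479 F [-2.   0.8  6.7]
  -> tx 0.0001 ty -0.0000 tz -0.0004 yaw -0.0
```

```bash
python3 -m jog '[[0.52,0,0,0,0],[0.6,0,0,0,0],[0.7,0,0,0,0],[0.8,0,0,0,0],[1,0,0,0,0],[1,0,0,0,0],[1,0,0,0,0],[1,0,0,0,0]]'; python3 -c "
from h import *
I=vision.grab_frame('wrist');cv2.imwrite('pics/w6.png',I)
I=vision.grab_frame('scene');cv2.imwrite('pics/s6.png',cv2.resize(I[200:440,130:390],None,fx=2.3,fy=2.3))
go(.4918,-.1238,.2,12.5)"
```

```text
clock: 8.02
eef_pos: [0.4919, -0.1237, 0.0658]
tcp_rot: [-0.551, 0.443, -0.443, 0.551]
wrist_force: [0.6, 0.1, 0.9]
width: 1.002
t 8.12 p [ 0.492  -0.1237  0.0658] ang 12.5 down [ 0.  0. -1.] w 1.001 F [-0.1 -1.  -0.2]
  -> tx 0.0001 ty -0.1342 tz -0.0002 yaw -0.0
```

View pics/w6.png

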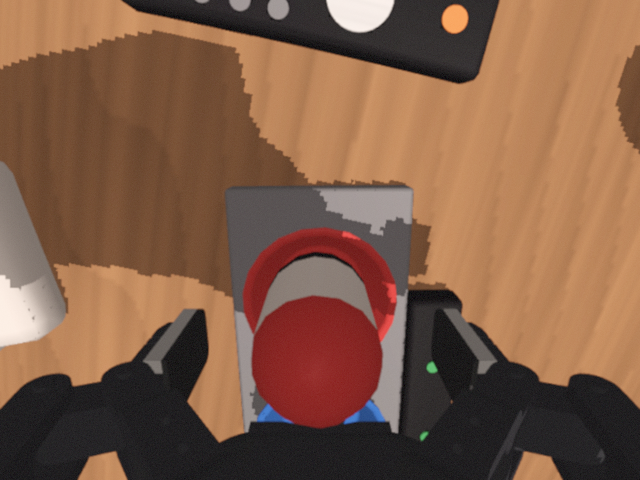

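View pics/s6.png

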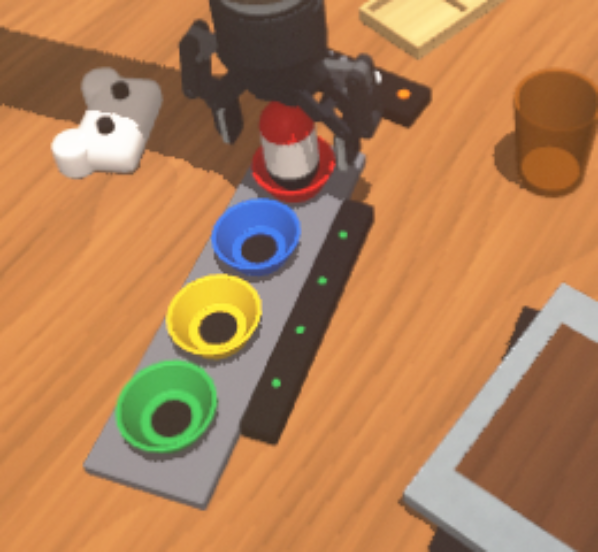

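```bash
python3 -m jog '[[1,0,-0.02,0,0],[1,0,-0.05,0,0],[1,0,-0.09,0,0],[1,0,-0.13,0,0],[1,0,-0.16,0,0],[1,-0.04,-0.16,0,4],[1,-0.08,-0.16,0,8],[1,-0.12,-0.16,0,13],[1,-0.12,-0.16,0,13]]'; python3 -c "
from h import *
vision.grab_frame('top');I=vision.grab_frame('scene');cv2.imwrite('pics/s7.png',cv2.resize(I[220:330,190:330],None,fx=5,fy=5))
print(loc('light_red',LIGHT,.017,(.4918,-.121)),loc('light_yellow',LIGHT,.005,(.4852,.1825)))
go(.485,.1822,.2,-13.5)"
```

```text
clock: 8.87
eef_pos: [0.4642, 0.0017, 0.2267]
tcp_rot: [-0.498, 0.501, -0.501, 0.5]
wrist_force: [0.4, 0.5, -0.6]
width: 0.996
(array([ 0.49481683, -0.13105248]), {'top': ([0.4942, -0.1368], 91, 520), 'scene': ([0.4934, -0.1234], 794, 759)}, array([-3.2, -0.3, -1.9,  3.1])) (array([0.48543801, 0.18215647]), {'top': ([0.4853, 0.183], 447, 521), 'scene': ([0.4867, 0.1791], 549, 514)}, array([ 0.5, -0.1,  0.2, -0.9]))
t 9.17 p [ 0.4662 -0.0079  0.2256] ang -0.6 down [-0. -0. -1.] w 1.003 F [ 0.3  0.4 -0. ]
  -> tx -0.1903 ty 0.0256 tz 0.0167 yaw 12.9
```

View pics/s7.png

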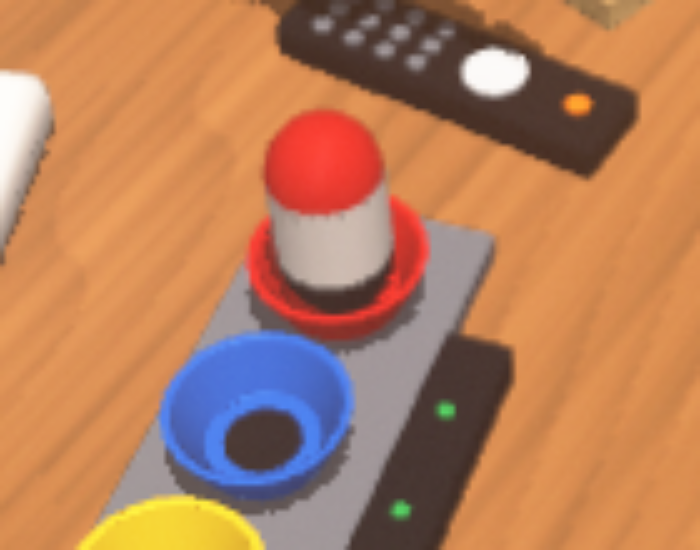

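```bash
python3 -m jog '[[1,-0.04,0.005,0.004,4],[1,-0.08,0.01,0.008,8],[1,-0.12,0.02,0.012,12.9],[1,-0.16,0.0256,0.0167,12.9],[1,-0.19,0.0256,0.0167,12.9],[1,-0.19,0.0256,0.0167,12.9],[1,-0.19,0.0256,0.0167,12.9],[1,-0.19,0.0256,0.0167,12.9]]'; python3 -c "
from h import *
I=vision.grab_frame('wrist');ci=vision.camera_info('wrist')
for n,p in dict(y=(.4852,.1825),g=(.506,.2495),b=(.522,.3165)).items():
    q=proj(ci,rings([(.021,.065)])+[*p,0]);cv2.polylines(I,[q.astype(int)],True,(255,255,0),1)
cv2.imwrite('pics/w8.png',I);vision.grab_frame('top')
print(loc('light_red',LIGHT,.017,(.4918,-.121),('top',)))
go(.4852,.1825,.054,-13.5)"
```

```text
clock: 9.83
eef_pos: [0.4848, 0.182, 0.1996]
tcp_rot: [-0.438, 0.555, -0.555, 0.437]
wrist_force: [0.8, -0.3, -0.5]
width: 1.004Traceback (most recent call last):
  File "<string>", line 7, in <module>
    print(loc('light_red',LIGHT,.017,(.4918,-.121),('top',)))
          ~~~^^^^^^^^^^^^^^^^^^^^^^^^^^^^^^^^^^^^^^^^^^^^^^^
  File "h.py", line 30, in loc
    s=least_squares(f,guess,args=(obs,),diff_step=1e-3)
    return func(*args, **kwargs)
    vector_fun = VectorFunction(
        fun_wrapped,
    ...<6 lines>...
        workers=workers
    )
    self._update_fun()
    ~~~~~~~~~~~~~~~~^^
    self.f = self.fun_wrapped(xp_copy(self.x))
             ~~~~~~~~~~~~~~~~^^^^^^^^^^^^^^^^^
    return np.atleast_1d(self.fun(x))
                         ~~~~~~~~^^^
    return self.f(x, *self.args, **self.kwargs)
           ~~~~~~^^^^^^^^^^^^^^^^^^^^^^^^^^^^^^
  File "h.py", line 29, in <lambda>
    f=lambda p,os:np.concatenate([hullc(proj(ci,model+[*p,z]))[0]-cc for c,ci,cc,a in os])
                  ~~~~~~~~~~~~~~^^^^^^^^^^^^^^^^^^^^^^^^^^^^^^^^^^^^^^^^^^^^^^^^^^^^^^^^^^
ValueError: need at least one array to concatenate
```

View pics/w8.png

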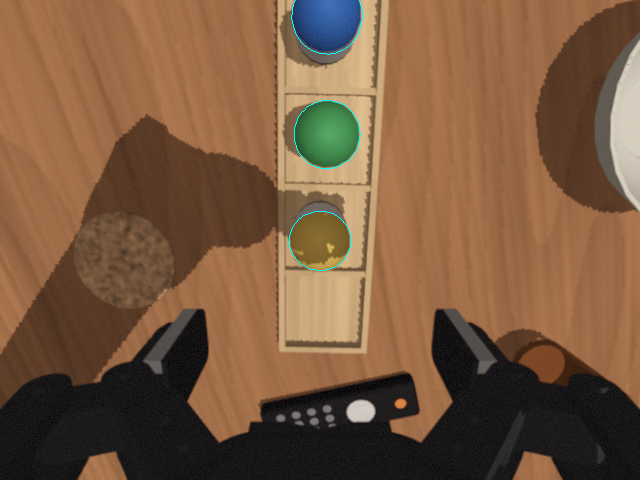

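```bash
python3 -c "
from h import *
I=vision.grab_frame('top');ci=vision.camera_info('top')
q=proj(ci,rings([(.021,.060)])+[.4912,-.1208,.017]);cv2.polylines(I,[q.astype(int)],True,(255,255,0),1)
cv2.imwrite('pics/t8.png',cv2.resize(I[180:320,330:540],None,fx=3.5,fy=3.5))
go(.4852,.1825,.054,-13.5)"
```

```text
t 10.03 p [0.485  0.1813 0.2001] ang -13.6 down [-0.    -0.001 -1.   ] w 1.002 F [-1.  -0.8  0.7]
  -> tx -0.0014 ty 0.1461 tz -0.0001 yaw -0.1
```

View pics/t8.png

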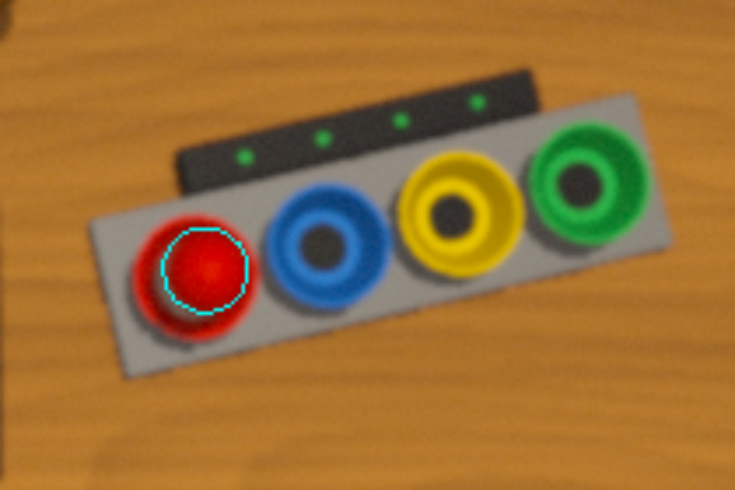

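```bash
python3 -m jog '[[1,-0.001,0.04,0,0],[1,-0.001,0.08,0,0],[1,-0.001,0.115,0,0],[1,-0.001,0.135,0,0],[1,-0.001,0.146,0,0],[1,-0.001,0.146,0,0],[1,-0.001,0.146,0,0],[0.4,-0.001,0.146,0,0],[0.3,-0.001,0.146,0,0],[0.3,-0.001,0.146,0,0]]' 40; python3 -m jog '[[0.3,0,0,0,0],[0.3,0,0,0,0],[0.3,0,0,0,0]]';python3 -c "
from h import *
go(.4852,.1825,.2,-13.5)"; python3 -m jog '[[0.3,0,-0.01,0,0],[0.3,0,-0.04,0,0],[0.3,0,-0.08,0,0],[0.3,0,-0.12,0,0],[0.3,0,-0.146,0,0],[0.3,0,-0.146,0,0],[0.3,0,-0.146,0,0],[0.3,0,-0.146,0,0]]'; python3 -c "
from h import *
I=vision.grab_frame('wrist');ci=vision.camera_info('wrist');p=manip.observe()['eef_pos']
for dy in(0,.003):
    q=proj(ci,rings([(.021,.065)])+[p[0]+dy*.234,p[1]+dy*.972,p[2]-.0545+.005]);cv2.polylines(I,[q.astype(int)],True,(255,255,0) if dy else (0,255,0),1)
cv2.imwrite('pics/w9.png',I)
go(.5224,-.2613,.2,12.5)"
```

```text
clock: 10.87
eef_pos: [0.4858, 0.1845, 0.0557]
tcp_rot: [0.437, -0.555, 0.556, -0.439]
wrist_force: [0.0, 0.5, -0.0]
width: 0.606
clock: 11.12
eef_pos: [0.4856, 0.1845, 0.0555]
tcp_rot: [0.438, -0.555, 0.556, -0.439]
wrist_force: [-1.2, 0.2, 6.8]
width: 0.481
t 11.12 p [0.4856 0.1845 0.0555] ang -13.4 down [ 0.002 -0.    -1.   ] w 0.481 F [-1.2  0.2  6.8]
  -> tx 0.0019 ty -0.1445 tz 0.0004 yaw 0.1
clock: 11.78
eef_pos: [0.4842, 0.1836, 0.2]
tcp_rot: [0.438, -0.555, 0.555, -0.438]
wrist_force: [0.7, -0.6, -1.8]
width: 0.482
t 11.83 p [0.4838 0.1835 0.1993] ang -13.4 down [-0.002 -0.001 -1.   ] w 0.483 F [ 0.  0. -1.]
  -> tx 0.4237 ty -0.0003 tz 0.1409 yaw -25.9
```

View pics/w9.png

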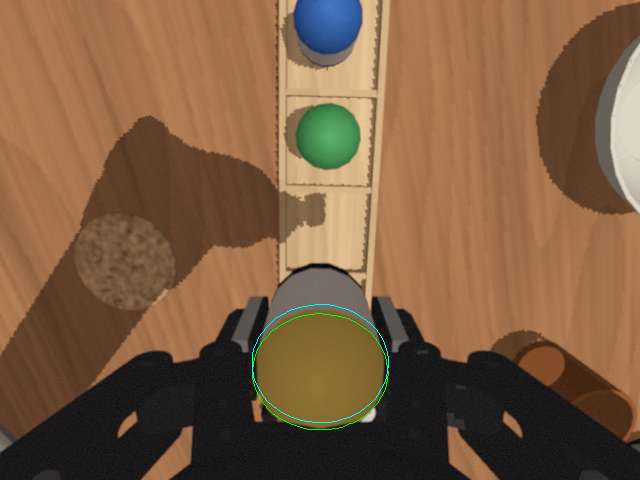

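```bash
python3 -m jog '[[0.3,0.035,0,0.012,-3],[0.3,0.07,0,0.024,-6],[0.3,0.108,0,0.036,-9],[0.3,0.146,0,0.048,-12],[0.3,0.184,0,0.061,-15],[0.3,0.222,0,0.074,-18],[0.3,0.26,0,0.086,-21],[0.3,0.298,0,0.099,-24],[0.3,0.336,0,0.112,-26],[0.3,0.37,0,0.123,-26]]';python3 -c "
from h import *
go(.5224,-.2613,.2,12.5)"
```

```text
clock: 12.67
eef_pos: [0.517, -0.2069, 0.1982]
tcp_rot: [0.552, -0.443, 0.441, -0.552]
wrist_force: [1.0, 0.2, -0.8]
width: 0.478
t 12.67 p [ 0.517  -0.2069  0.1982] ang 12.6 down [-0.003  0.001 -1.   ] w 0.478 F [ 1.   0.2 -0.8]
  -> tx 0.0543 ty -0.0018 tz -0.0066 yaw 0.1
```

```bash
python3 -m jog '[[0.3,0.025,0,-0.003,0],[0.3,0.045,0,-0.005,0],[0.3,0.054,0,-0.006,0],[0.3,0.054,0,-0.006,0],[0.3,0.054,0,-0.006,0],[0.3,0.054,0,-0.006,0]]';python3 -c "
from h import *
I=vision.grab_frame('wrist');cv2.imwrite('pics/w10.png',I)
go(.5224,-.2613,.0675,12.5)"
```

```text
clock: 13.17
eef_pos: [0.5243, -0.2555, 0.1997]
tcp_rot: [-0.552, 0.442, -0.441, 0.553]
wrist_force: [-0.1, 0.4, -1.4]
width: 0.482
t 13.22 p [ 0.5244 -0.2555  0.2   ] ang 12.8 down [-0.     0.001 -1.   ] w 0.482 F [ 0.3  0.  -1.6]
  -> tx 0.0054 ty 0.1325 tz -0.0032 yaw 0.3
```

View pics/w10.png

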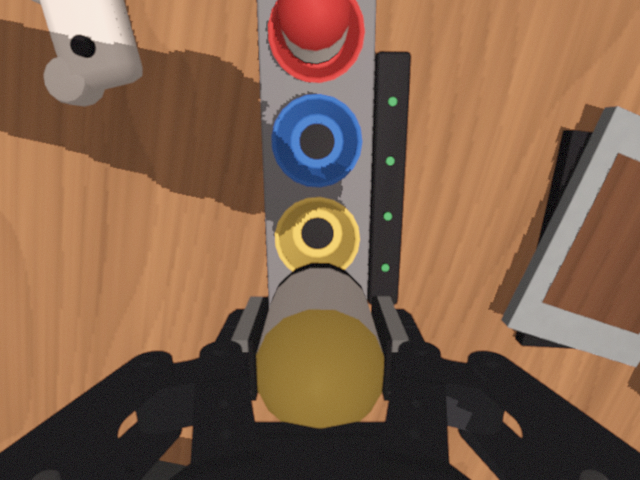

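Nothing unexpected: the yellow cup sits at (317,236), just ahead of the held light, so I descend with the small correction.

```bash
python3 -m jog '[[0.3,0.005,0.02,-0.003,0.3],[0.3,0.005,0.055,-0.003,0.3],[0.3,0.005,0.085,-0.003,0.3],[0.3,0.005,0.105,-0.003,0.3],[0.3,0.005,0.118,-0.003,0.3],[0.3,0.005,0.125,-0.003,0.3],[0.3,0.005,0.128,-0.003,0.3],[0.3,0.005,0.128,-0.003,0.3],[0.3,0.005,0.128,-0.003,0.3]]'; python3 -c "
from h import *
go(.5224,-.2613,.0675,12.5)"
```

```text
clock: 13.97
eef_pos: [0.5236, -0.2637, 0.0735]
tcp_rot: [-0.551, 0.443, -0.444, 0.551]
wrist_force: [-0.2, -0.4, -0.7]
width: 0.479
t 13.97 p [ 0.5236 -0.2637  0.0735] ang 12.3 down [ 0.002 -0.001 -1.   ] w 0.479 F [-0.2 -0.4 -0.7]
  -> tx -0.0026 ty 0.0060 tz -0.0006 yaw -0.2
```

```bash
python3 -m jog '[[0.3,-0.0025,0.0015,0,0],[0.3,-0.0025,0.003,0,0],[0.3,-0.0025,0.0045,0,0],[0.3,-0.0025,0.006,0,0],[0.3,-0.0025,0.006,0,0],[0.3,-0.0025,0.006,0,0]]'; python3 -c "
from h import *
go(.5224,-.2613,.0675,12.5)"
```

```text
clock: 14.47
eef_pos: [0.5223, -0.2615, 0.0676]
tcp_rot: [0.551, -0.443, 0.444, -0.55]
wrist_force: [-3.0, 1.3, 9.5]
width: 0.485
t 14.47 p [ 0.5223 -0.2615  0.0676] ang 12.3 down [ 0.    -0.001 -1.   ] w 0.485 F [-3.   1.3  9.5]
  -> tx -0.0002 ty 0.0001 tz 0.0001 yaw -0.2
```

```bash
python3 -m jog '[[0.52,0,0,0,0],[0.6,0,0,0,0],[0.7,0,0,0,0],[0.8,0,0,0,0],[1,0,0,0,0],[1,0,0,0,0],[1,0,0,0,0],[1,0,0,0,0]]'; python3 -c "
from h import *
I=vision.grab_frame('wrist');cv2.imwrite('pics/w11.png',I)
go(.5224,-.2613,.22,12.5)"
```

```text
clock: 15.13
eef_pos: [0.5219, -0.2612, 0.0661]
tcp_rot: [-0.551, 0.444, -0.444, 0.551]
wrist_force: [0.4, 0.5, -0.4]
width: 1.0
t 15.18 p [ 0.522  -0.2612  0.0662] ang 12.3 down [ 0.  0. -1.] w 0.998 F [-0.   0.7  0.7]
  -> tx 0.0002 ty -0.1538 tz 0.0004 yaw -0.2
```

View pics/w11.png

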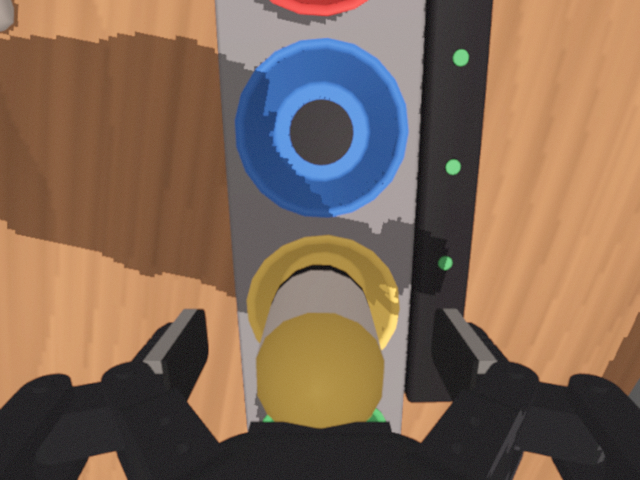

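```bash
python3 -m jog '[[1,0,-0.02,0,0],[1,0,-0.05,0,0],[1,0,-0.09,0,0],[1,0,-0.13,0,0],[1,0,-0.15,0,0],[1,-0.04,-0.15,0,5],[1,-0.08,-0.15,0,10],[1,-0.12,-0.15,0,15],[1,-0.16,-0.15,0,20],[1,-0.2,-0.15,0,26]]'; python3 -c "
from h import *
go(.506,.2495,.2,-13.5)"
```

```text
clock: 16.02
eef_pos: [0.4787, -0.0643, 0.2163]
tcp_rot: [0.435, -0.557, 0.557, -0.435]
wrist_force: [-0.1, 0.8, 0.5]
width: 0.999
t 16.02 p [ 0.4787 -0.0643  0.2163] ang -14.0 down [ 0. -0. -1.] w 0.999 F [-0.1  0.8  0.5]
  -> tx -0.3111 ty 0.0163 tz -0.0494 yaw -0.5
```

```bash
python3 -m jog '[[1,-0.041,0,-0.006,-0.5],[1,-0.082,0,-0.013,-0.5],[1,-0.123,0,-0.019,-0.5],[1,-0.164,0,-0.026,-0.5],[1,-0.205,0.016,-0.033,-0.5],[1,-0.246,0.016,-0.04,-0.5],[1,-0.28,0.016,-0.045,-0.5],[1,-0.307,0.016,-0.049,-0.5],[1,-0.307,0.016,-0.049,-0.5],[1,-0.307,0.016,-0.049,-0.5]]'; python3 -m jog '[[1,0,0,0,0],[1,0,0,0,0]]'; python3 -c "
from h import *
I=vision.grab_frame('wrist');ci=vision.camera_info('wrist')
for n,p in dict(g=(.506,.2495),b=(.522,.3165)).items():
    q=proj(ci,rings([(.021,.065)])+[*p,0]);cv2.polylines(I,[q.astype(int)],True,(255,255,0),1)
cv2.imwrite('pics/w12.png',I)
I=vision.grab_frame('top');ci=vision.camera_info('top')
for p in [(.4912,-.1208),(.5224,-.2613)]:
    q=proj(ci,rings([(.021,.060)])+[*p,.017]);cv2.polylines(I,[q.astype(int)],True,(255,255,0),1)
cv2.imwrite('pics/t12.png',cv2.resize(I[180:320,330:540],None,fx=3.5,fy=3.5))
go(.506,.2495,.054,-13.5)"
```

```text
clock: 16.85
eef_pos: [0.5038, 0.2466, 0.2002]
tcp_rot: [-0.44, 0.554, -0.553, 0.441]
wrist_force: [-0.5, -0.7, 0.3]
width: 1.003
clock: 17.02
eef_pos: [0.5049, 0.2422, 0.1999]
tcp_rot: [0.439, -0.554, 0.555, -0.438]
wrist_force: [0.6, -0.2, 0.3]
width: 1.003
t 17.12 p [0.5051 0.2421 0.2001] ang -13.4 down [ 0.    -0.001 -1.   ] w 0.998 F [ 0.2 -0.2  0.7]
  -> tx -0.0076 ty 0.1461 tz -0.0009 yaw 0.1
```

View pics/w12.png

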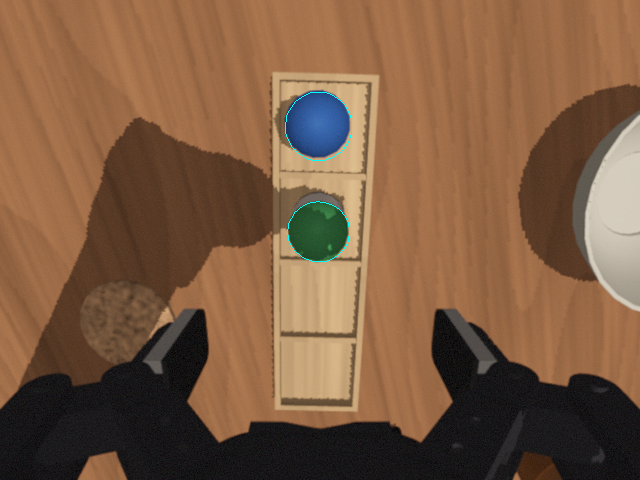

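View pics/t12.png

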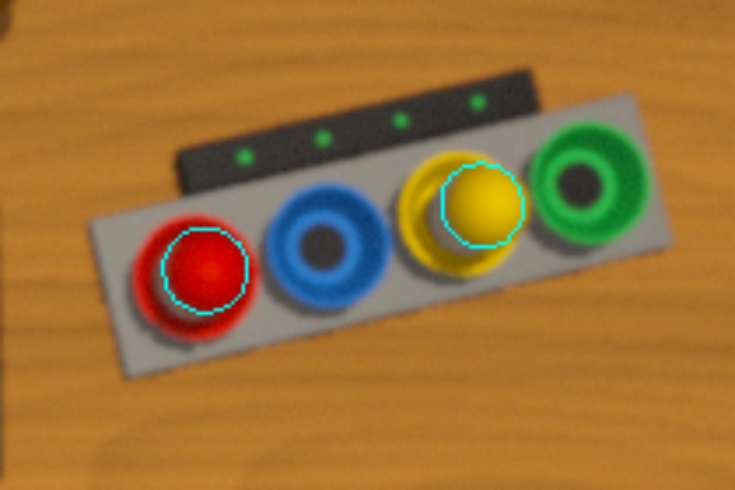

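```bash
python3 -m jog '[[1,-0.006,0.04,-0.001,0],[1,-0.006,0.08,-0.001,0],[1,-0.006,0.115,-0.001,0],[1,-0.006,0.135,-0.001,0],[1,-0.006,0.146,-0.001,0],[1,-0.006,0.146,-0.001,0],[1,-0.006,0.146,-0.001,0],[0.4,-0.006,0.146,-0.001,0],[0.3,-0.006,0.146,-0.001,0],[0.3,-0.006,0.146,-0.001,0]]' 40; python3 -m jog '[[0.3,0,0,0,0],[0.3,0,0,0,0],[0.3,0,0,0,0]]';python3 -c "
from h import *
go(.506,.2495,.2,-13.5)"; python3 -m jog '[[0.3,0,-0.01,0,0],[0.3,0,-0.04,0,0],[0.3,0,-0.08,0,0],[0.3,0,-0.12,0,0],[0.3,0,-0.146,0,0],[0.3,0,-0.146,0,0],[0.3,0,-0.146,0,0],[0.3,0,-0.146,0,0]]'; python3 -c "
from h import *
I=vision.grab_frame('wrist');ci=vision.camera_info('wrist');p=manip.observe()['eef_pos']
for dy in(0,.003):
    q=proj(ci,rings([(.021,.065)])+[p[0]+dy*.234,p[1]+dy*.972,p[2]-.0545+.005]);cv2.polylines(I,[q.astype(int)],True,(255,255,0) if dy else (0,255,0),1)
cv2.imwrite('pics/w13.png',I)
go(.5381,-.3316,.2,12.5)"
```

```text
clock: 17.95
eef_pos: [0.5062, 0.2505, 0.0558]
tcp_rot: [0.438, -0.554, 0.555, -0.44]
wrist_force: [0.4, 0.1, 0.2]
width: 0.604
clock: 18.2
eef_pos: [0.5059, 0.2505, 0.0556]
tcp_rot: [0.438, -0.554, 0.555, -0.44]
wrist_force: [-1.5, -1.4, 5.4]
width: 0.482
t 18.2 p [0.5059 0.2505 0.0556] ang -13.2 down [ 0.002  0.    -1.   ] w 0.482 F [-1.5 -1.4  5.4]
  -> tx 0.0008 ty -0.1444 tz 0.0006 yaw 0.3
clock: 18.87
eef_pos: [0.5046, 0.2494, 0.1999]
tcp_rot: [0.439, -0.554, 0.555, -0.439]
wrist_force: [0.7, -0.2, -1.6]
width: 0.483
t 18.92 p [0.5043 0.2492 0.1992] ang -13.2 down [-0.002 -0.001 -1.   ] w 0.482 F [-0.7 -0.2 -0.8]
  -> tx 0.5576 ty -0.0001 tz 0.1659 yaw -25.7
```

View pics/w13.png

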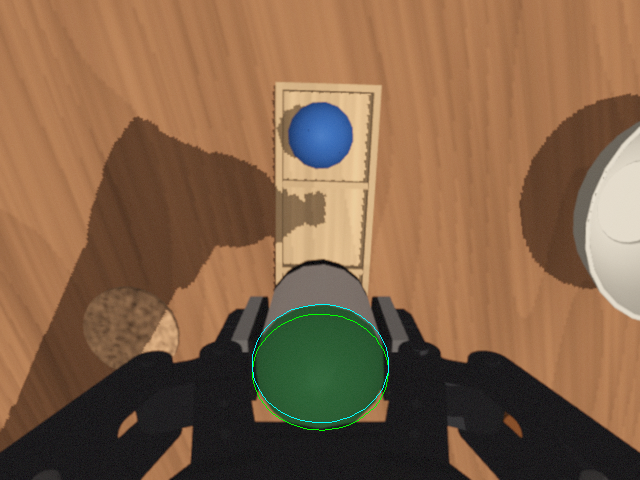

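```bash
python3 -m jog '[[0.3,0.038,0,0.011,-3],[0.3,0.076,0,0.022,-6],[0.3,0.114,0,0.034,-9],[0.3,0.152,0,0.045,-12],[0.3,0.19,0,0.056,-15],[0.3,0.228,0,0.067,-18],[0.3,0.266,0,0.079,-21],[0.3,0.304,0,0.09,-24],[0.3,0.342,0,0.101,-25.7],[0.3,0.38,0,0.112,-25.7]]';python3 -c "
from h import *
go(.5381,-.3316,.2,12.5)"
```

```text
clock: 19.75
eef_pos: [0.5257, -0.1473, 0.1985]
tcp_rot: [0.552, -0.443, 0.441, -0.552]
wrist_force: [0.5, 0.1, -1.7]
width: 0.481
t 19.75 p [ 0.5257 -0.1473  0.1985] ang 12.6 down [-0.003  0.001 -1.   ] w 0.481 F [ 0.5  0.1 -1.7]
  -> tx 0.1826 ty -0.0018 tz -0.0280 yaw 0.1
```

```bash
python3 -m jog '[[0.3,0.038,0,-0.006,0],[0.3,0.076,0,-0.012,0],[0.3,0.112,0,-0.018,0],[0.3,0.145,0,-0.023,0],[0.3,0.17,0,-0.026,0],[0.3,0.182,0,-0.028,0],[0.3,0.182,0,-0.028,0],[0.3,0.182,0,-0.028,0],[0.3,0.182,0,-0.028,0]]';python3 -c "
from h import *
I=vision.grab_frame('wrist');cv2.imwrite('pics/w14.png',I)
go(.5381,-.3326,.0675,12.5)"
```

```text
clock: 20.5
eef_pos: [0.5393, -0.3261, 0.1996]
tcp_rot: [-0.552, 0.443, -0.441, 0.553]
wrist_force: [-0.4, 0.6, -1.0]
width: 0.482
t 20.55 p [ 0.5395 -0.326   0.2   ] ang 12.7 down [-0.     0.002 -1.   ] w 0.481 F [ 0.1  0.1 -0.7]
  -> tx 0.0063 ty 0.1325 tz -0.0028 yaw 0.2
```

View pics/w14.png

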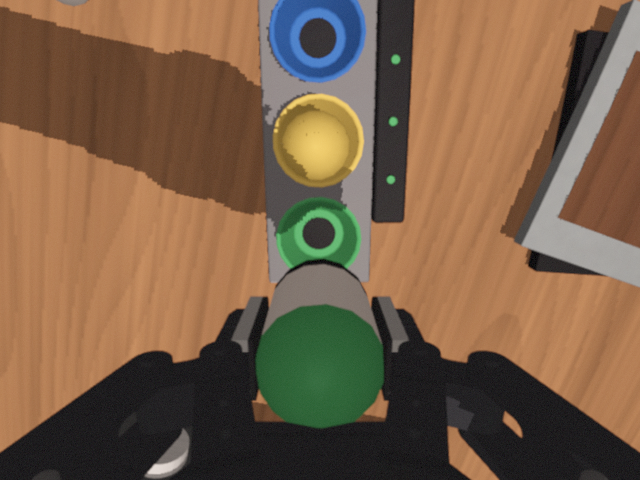

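```bash
python3 -m jog '[[0.3,0.004,0.02,-0.003,0.2],[0.3,0.004,0.055,-0.003,0.2],[0.3,0.004,0.085,-0.003,0.2],[0.3,0.004,0.105,-0.003,0.2],[0.3,0.004,0.118,-0.003,0.2],[0.3,0.004,0.125,-0.003,0.2],[0.3,0.004,0.129,-0.003,0.2],[0.3,0.004,0.129,-0.003,0.2],[0.3,0.004,0.129,-0.003,0.2]]'; python3 -c "
from h import *
go(.5381,-.3326,.0675,12.5)"
```

```text
clock: 21.3
eef_pos: [0.5381, -0.3337, 0.0725]
tcp_rot: [-0.551, 0.443, -0.444, 0.551]
wrist_force: [-0.2, -0.7, -1.1]
width: 0.48
t 21.3 p [ 0.5381 -0.3337  0.0725] ang 12.3 down [ 0.002 -0.001 -1.   ] w 0.48 F [-0.2 -0.7 -1.1]
  -> tx -0.0011 ty 0.0050 tz 0.0002 yaw -0.2
```

```bash
python3 -m jog '[[0.3,-0.001,0.0015,0,0],[0.3,-0.001,0.003,0,0],[0.3,-0.001,0.004,0,0],[0.3,-0.001,0.005,0,0],[0.3,-0.001,0.005,0,0],[0.3,-0.001,0.005,0,0]]'; python3 -c "
from h import *
go(.5381,-.3326,.0675,12.5)"
```

```text
clock: 21.8
eef_pos: [0.5372, -0.3331, 0.0676]
tcp_rot: [0.551, -0.443, 0.444, -0.55]
wrist_force: [-2.4, 1.1, 7.0]
width: 0.481
t 21.8 p [ 0.5372 -0.3331  0.0676] ang 12.3 down [ 0.001 -0.001 -1.   ] w 0.481 F [-2.4  1.1  7. ]
  -> tx -0.0003 ty 0.0001 tz 0.0009 yaw -0.2
```

```bash
python3 -m jog '[[0.52,0,0,0,0],[0.6,0,0,0,0],[0.7,0,0,0,0],[0.8,0,0,0,0],[1,0,0,0,0],[1,0,0,0,0],[1,0,0,0,0],[1,0,0,0,0]]'; python3 -c "
from h import *
I=vision.grab_frame('wrist');cv2.imwrite('pics/w15.png',I)
go(.5381,-.3326,.22,12.5)"
```

```text
clock: 22.47
eef_pos: [0.5369, -0.3327, 0.0661]
tcp_rot: [-0.551, 0.444, -0.444, 0.551]
wrist_force: [-0.2, 1.2, 0.4]
width: 0.999
t 22.52 p [ 0.5369 -0.3327  0.0662] ang 12.3 down [ 0.  0. -1.] w 0.995 F [-0.2  0.3 -0.2]
  -> tx 0.0001 ty -0.1538 tz 0.0012 yaw -0.2
```

View pics/w15.png

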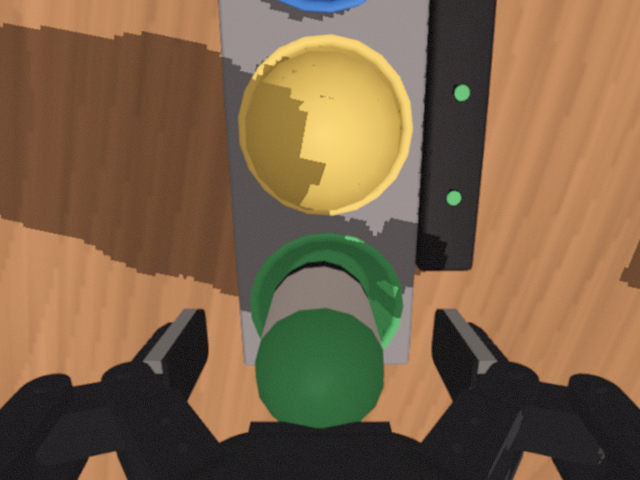

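```bash
python3 -m jog '[[1,0,-0.02,0,0],[1,0,-0.05,0,0],[1,0,-0.09,0,0],[1,0,-0.13,0,0],[1,0,-0.15,0,0],[1,-0.04,-0.15,0,5],[1,-0.08,-0.15,0,10],[1,-0.12,-0.15,0,15],[1,-0.16,-0.15,0,20],[1,-0.2,-0.15,0,26]]'; python3 -c "
from h import *
go(.522,.3165,.2,-13.5)"
```

```text
clock: 23.35
eef_pos: [0.4936, -0.1357, 0.2163]
tcp_rot: [0.435, -0.557, 0.557, -0.435]
wrist_force: [1.0, -0.0, -1.1]
width: 1.0
t 23.35 p [ 0.4936 -0.1357  0.2163] ang -14.0 down [ 0. -0. -1.] w 1.0 F [ 1.  -0.  -1.1]
  -> tx -0.4456 ty 0.0162 tz -0.0817 yaw -0.5
```

```bash
python3 -m jog '[[1,-0.041,0,-0.007,0],[1,-0.082,0,-0.015,0],[1,-0.123,0,-0.022,0],[1,-0.164,0,-0.03,0],[1,-0.205,0,-0.037,0],[1,-0.246,0,-0.045,0],[1,-0.287,0,-0.052,0],[1,-0.328,0,-0.06,0],[1,-0.36,0.016,-0.066,0],[1,-0.39,0.016,-0.072,0]]'; python3 -m jog '[[1,-0.025,0,-0.004,0],[1,-0.045,0,-0.008,-0.5],[1,-0.045,0,-0.008,-0.5],[1,-0.045,0,-0.008,-0.5],[1,-0.045,0,-0.008,-0.5]]'; python3 -c "
from h import *
I=vision.grab_frame('wrist');ci=vision.camera_info('wrist')
for n,p in dict(b=(.522,.3165)).items():
    q=proj(ci,rings([(.021,.065)])+[*p,0]);cv2.polylines(I,[q.astype(int)],True,(255,255,0),1)
cv2.imwrite('pics/w16.png',I)
I=vision.grab_frame('top');ci=vision.camera_info('top')
for p in [(.4912,-.1208),(.5224,-.2613),(.5381,-.3316)]:
    q=proj(ci,rings([(.021,.060)])+[*p,.017]);cv2.polylines(I,[q.astype(int)],True,(255,255,0),1)
cv2.imwrite('pics/t16.png',cv2.resize(I[180:320,330:540],None,fx=3.5,fy=3.5))
go(.522,.3165,.054,-13.5)"
```

```text
clock: 24.18
eef_pos: [0.5155, 0.2607, 0.1984]
tcp_rot: [-0.438, 0.556, -0.556, 0.436]
wrist_force: [-0.2, -1.1, -0.0]
width: 1.005
clock: 24.6
eef_pos: [0.5198, 0.3034, 0.1999]
tcp_rot: [0.439, -0.554, 0.555, -0.439]
wrist_force: [-0.0, 0.2, 0.7]
width: 1.001
t 24.7 p [0.5202 0.3025 0.2   ] ang -13.3 down [-0.    -0.001 -1.   ] w 0.999 F [ 0.1  0.3 -0.8]
  -> tx -0.0142 ty 0.1460 tz -0.0016 yaw 0.2
```

View pics/w16.png

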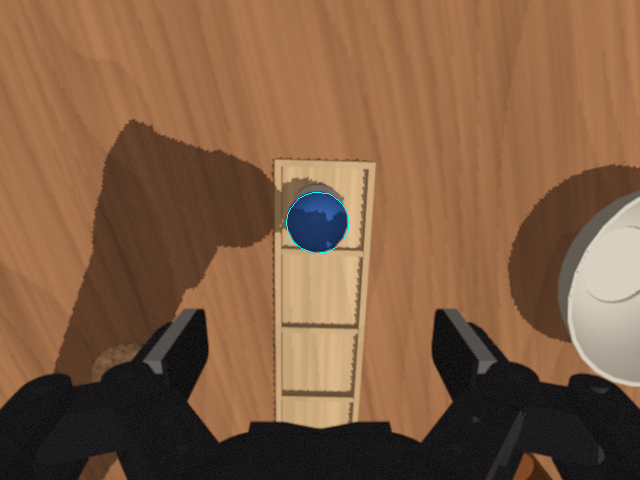

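View pics/t16.png

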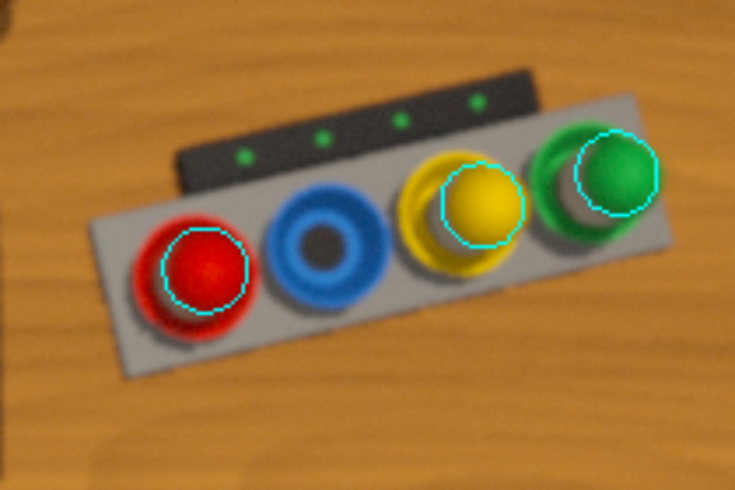

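Green matches its seated prediction; blue (318,222) matches its estimate. Pick blue.

```bash
python3 -m jog '[[1,-0.012,0.04,-0.002,0],[1,-0.012,0.08,-0.002,0],[1,-0.012,0.115,-0.002,0],[1,-0.012,0.135,-0.002,0],[1,-0.012,0.146,-0.002,0],[1,-0.012,0.146,-0.002,0],[1,-0.012,0.146,-0.002,0],[0.4,-0.012,0.146,-0.002,0],[0.3,-0.012,0.146,-0.002,0],[0.3,-0.012,0.146,-0.002,0]]' 40; python3 -m jog '[[0.3,0,0,0,0],[0.3,0,0,0,0],[0.3,0,0,0,0]]';python3 -c "
from h import *
go(.522,.3165,.2,-13.5)"; python3 -m jog '[[0.3,0,-0.01,0,0],[0.3,0,-0.04,0,0],[0.3,0,-0.08,0,0],[0.3,0,-0.12,0,0],[0.3,0,-0.146,0,0],[0.3,0,-0.146,0,0],[0.3,0,-0.146,0,0],[0.3,0,-0.146,0,0]]'; python3 -c "
from h import *
I=vision.grab_frame('wrist');ci=vision.camera_info('wrist');p=manip.observe()['eef_pos']
for dy in(0,.003):
    q=proj(ci,rings([(.021,.065)])+[p[0]+dy*.234,p[1]+dy*.972,p[2]-.0545+.005]);cv2.polylines(I,[q.astype(int)],True,(255,255,0) if dy else (0,255,0),1)
cv2.imwrite('pics/w17.png',I)
go(.5068,-.1911,.2,12.5)"
```

```text
clock: 25.53
eef_pos: [0.5217, 0.3169, 0.056]
tcp_rot: [0.438, -0.554, 0.555, -0.44]
wrist_force: [0.0, -0.0, -0.1]
width: 0.605
clock: 25.78
eef_pos: [0.5214, 0.3168, 0.0557]
tcp_rot: [0.438, -0.554, 0.555, -0.44]
wrist_force: [-1.0, -1.2, 7.7]
width: 0.48
t 25.78 p [0.5214 0.3168 0.0557] ang -13.2 down [ 0.002  0.    -1.   ] w 0.48 F [-1.  -1.2  7.7]
  -> tx 0.0000 ty -0.1443 tz 0.0009 yaw 0.3
clock: 26.45
eef_pos: [0.5202, 0.3155, 0.1996]
tcp_rot: [0.44, -0.554, 0.555, -0.439]
wrist_force: [0.2, -0.2, -2.7]
width: 0.481
t 26.5 p [0.5198 0.3153 0.1988] ang -13.2 down [-0.002 -0.002 -1.   ] w 0.481 F [ 0.5 -1.1 -2.4]
  -> tx 0.4959 ty -0.0002 tz 0.1032 yaw -25.7
```

View pics/w17.png

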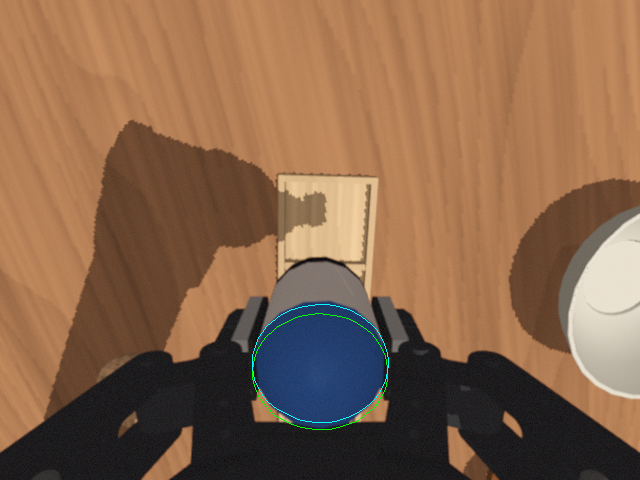

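```bash
python3 -m jog '[[0.3,0.038,0,0.008,-3],[0.3,0.076,0,0.016,-6],[0.3,0.114,0,0.024,-9],[0.3,0.152,0,0.032,-12],[0.3,0.19,0,0.04,-15],[0.3,0.228,0,0.047,-18],[0.3,0.266,0,0.055,-21],[0.3,0.304,0,0.063,-24],[0.3,0.342,0,0.071,-25.7],[0.3,0.38,0,0.079,-25.7]]';python3 -c "
from h import *
go(.5071,-.1926,.2,12.5)"
```

```text
clock: 27.33
eef_pos: [0.5089, -0.0736, 0.1986]
tcp_rot: [0.552, -0.443, 0.441, -0.551]
wrist_force: [0.5, -0.2, -1.9]
width: 0.48
t 27.33 p [ 0.5089 -0.0736  0.1986] ang 12.6 down [-0.003  0.001 -1.   ] w 0.48 F [ 0.5 -0.2 -1.9]
  -> tx 0.1158 ty -0.0015 tz -0.0277 yaw 0.1
```

```bash
python3 -m jog '[[0.3,0.038,0,-0.009,0],[0.3,0.072,0,-0.017,0],[0.3,0.1,0,-0.024,0],[0.3,0.12,0,-0.028,0],[0.3,0.12,0,-0.028,0],[0.3,0.12,0,-0.028,0],[0.3,0.12,0,-0.028,0]]';python3 -c "
from h import *
I=vision.grab_frame('wrist');cv2.imwrite('pics/w18.png',I)
go(.5071,-.1926,.0675,12.5)"
```

```text
clock: 27.92
eef_pos: [0.5084, -0.1938, 0.199]
tcp_rot: [-0.551, 0.443, -0.442, 0.552]
wrist_force: [0.8, -0.4, -1.0]
width: 0.485
t 27.97 p [ 0.5087 -0.1932  0.1994] ang 12.6 down [-0.001  0.002 -1.   ] w 0.479 F [ 0.1  0.1 -1.3]
  -> tx -0.0007 ty 0.1319 tz -0.0013 yaw 0.1
```

View pics/w18.png

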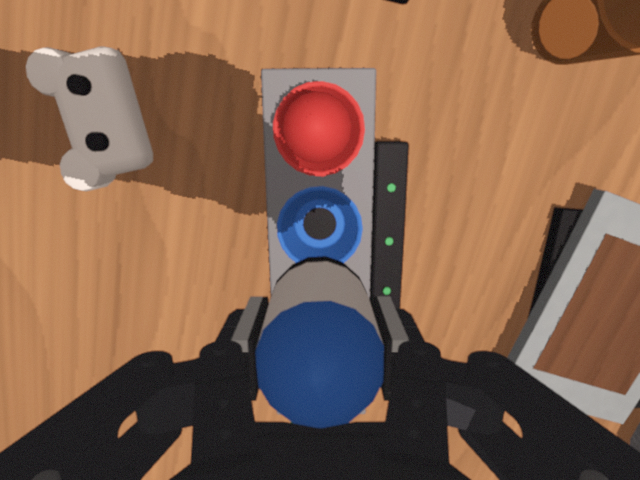

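```bash
python3 -m jog '[[0.3,-0.001,0.02,-0.001,0],[0.3,-0.001,0.055,-0.001,0],[0.3,-0.001,0.085,-0.001,0],[0.3,-0.001,0.105,-0.001,0],[0.3,-0.001,0.118,-0.001,0],[0.3,-0.001,0.125,-0.001,0],[0.3,-0.001,0.128,-0.001,0],[0.3,-0.001,0.128,-0.001,0],[0.3,-0.001,0.128,-0.001,0]]'; python3 -c "
from h import *
go(.5071,-.1926,.0675,12.5)"
```

```text
clock: 28.72
eef_pos: [0.509, -0.1939, 0.0733]
tcp_rot: [-0.551, 0.442, -0.443, 0.552]
wrist_force: [1.0, 0.3, -1.1]
width: 0.48
t 28.72 p [ 0.509  -0.1939  0.0733] ang 12.5 down [ 0.002 -0.001 -1.   ] w 0.48 F [ 1.   0.3 -1.1]
  -> tx -0.0017 ty 0.0058 tz -0.0016 yaw 0.0
```

```bash
python3 -m jog '[[0.3,-0.0015,0.0015,-0.0015,0],[0.3,-0.0015,0.003,-0.0015,0],[0.3,-0.0015,0.0045,-0.0015,0],[0.3,-0.0015,0.006,-0.0015,0],[0.3,-0.0015,0.006,-0.0015,0],[0.3,-0.0015,0.006,-0.0015,0]]'; python3 -c "
from h import *
go(.5071,-.1926,.0675,12.5)"
```

```text
clock: 29.22
eef_pos: [0.5065, -0.1933, 0.0676]
tcp_rot: [0.552, -0.442, 0.443, -0.551]
wrist_force: [-3.8, 0.4, 10.7]
width: 0.481
t 29.22 p [ 0.5065 -0.1933  0.0676] ang 12.5 down [ 0.    -0.002 -1.   ] w 0.481 F [-3.8  0.4 10.7]
  -> tx -0.0005 ty 0.0001 tz 0.0007 yaw -0.0
```

```bash
python3 -m jog '[[0.52,0,0,0,0],[0.6,0,0,0,0],[0.7,0,0,0,0],[0.8,0,0,0,0],[1,0,0,0,0],[1,0,0,0,0],[1,0,0,0,0],[1,0,0,0,0]]'; python3 -c "
from h import *
I=vision.grab_frame('wrist');cv2.imwrite('pics/w19.png',I)
go(.5071,-.1926,.22,12.5)"
```

```text
clock: 29.88
eef_pos: [0.5062, -0.1929, 0.0661]
tcp_rot: [-0.551, 0.443, -0.443, 0.551]
wrist_force: [-0.7, -0.7, -1.1]
width: 0.998
t 29.93 p [ 0.5062 -0.1929  0.0662] ang 12.5 down [-0.  0. -1.] w 0.999 F [ 0.3 -0.5  0.2]
  -> tx -0.0001 ty -0.1538 tz 0.0009 yaw -0.0
```

View pics/w19.png

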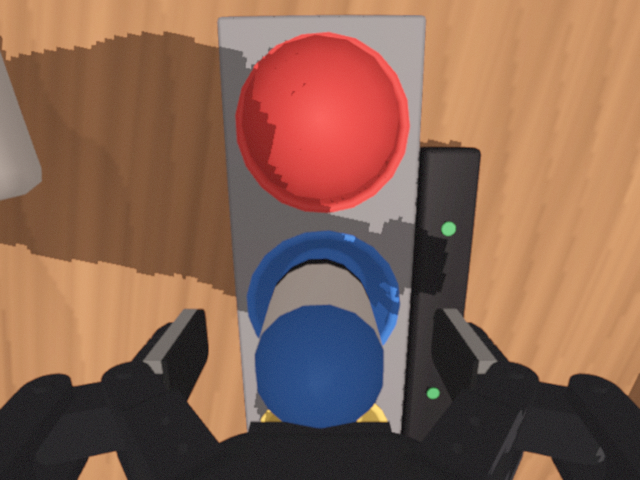

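Rise and move back out of the view for a final check.

```bash
python3 -m jog '[[1,0,-0.02,0,0],[1,0,-0.05,0,0],[1,0,-0.09,0,0],[1,0,-0.13,0,0],[1,0,-0.15,0,0],[1,-0.04,-0.15,0,0],[1,-0.08,-0.15,0,0],[1,-0.12,-0.15,0,0],[1,-0.16,-0.15,0,0],[1,-0.2,-0.15,0,0]]'; python3 -m jog '[[1,-0.04,0,0,0],[1,-0.08,0,0,0],[1,-0.12,0,0,0],[1,-0.15,0,0,0],[1,-0.15,0,0,0]]'; python3 -c "
from h import *
out=[]
for c in('top','scene'):
    I=vision.grab_frame(c);ci=vision.camera_info(c)
    for p in [(.4912,-.1208),(.5068,-.1911),(.5224,-.2613),(.5381,-.3316)]:
      for z in (.022,.06):
        q=proj(ci,rings([(.021,z)])+[*p,.017]);cv2.polylines(I,[q.astype(int)],True,(255,255,0),1)
    cv2.imwrite(f'pics/f_{c}.png',cv2.resize(I[180:320,330:540] if c=='top' else I[220:420,150:350],None,fx=3,fy=3))
P=dict(red=(.4912,-.1208),blue=(.5068,-.1911),yellow=(.5224,-.2613),green=(.5381,-.3316))
for k,p in P.items():
    try: r=loc('light_'+k,LIGHT,.017,p); print(k,r[1],[ [round(float(v),4) for v in d['xyz']] for d in nets.find_in('top','light_'+k)[:1]])
    except Exception as e: print(k,'none')
for k in('remote','tumbler'): print(k,[np.round(d['xyz'],4).tolist() for d in nets.find_in('top',k)[:2]])
go(0.5,0,.2,0)"
```

```text
clock: 30.77
eef_pos: [0.4622, 0.0038, 0.2163]
tcp_rot: [0.551, -0.443, 0.443, -0.551]
wrist_force: [1.1, 1.0, 0.4]
width: 0.999
clock: 31.18
eef_pos: [0.4285, 0.1559, 0.2173]
tcp_rot: [-0.552, 0.44, -0.44, 0.555]
wrist_force: [0.0, -0.3, 0.6]
width: 1.001
red {'top': ([0.4905, -0.121], 494, 516), 'scene': ([0.4917, -0.1227], 825, 748)} [[0.4874, -0.1167, 0.0914]]
blue {'top': ([0.5061, -0.1917], 515, 542), 'scene': ([0.5072, -0.1944], 914, 834)} []
yellow {'top': ([0.5217, -0.2632], 567, 566), 'scene': ([0.524, -0.2654], 1018, 940)} [[0.523, -0.2546, 0.0929]]
green {'top': ([0.5361, -0.3321], 623, 589), 'scene': ([0.5379, -0.3347], 1080, 1073)} [[0.5382, -0.3221, 0.0922]]
remote [[0.4616, 0.0003, 0.0172]]
tumbler [[0.6675, -0.0025, 0.045]]
t 31.98 p [0.4306 0.1487 0.2162] ang 12.5 down [ 0.  0. -1.] w 0.998 F [-0.1  1.1 -1.1]
  -> tx 0.1602 ty 0.0162 tz 0.0356 yaw 12.5
```

View pics/f_top.png

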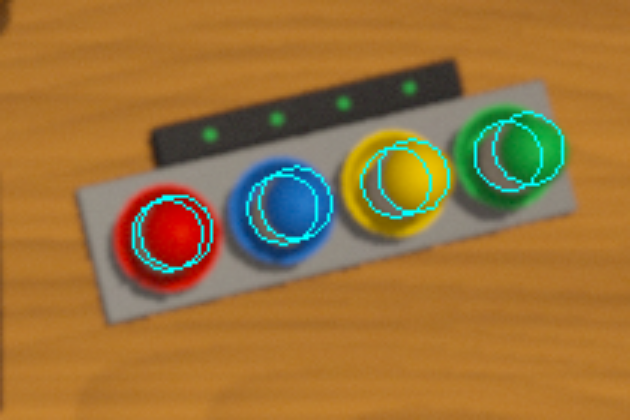

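View pics/f_scene.png

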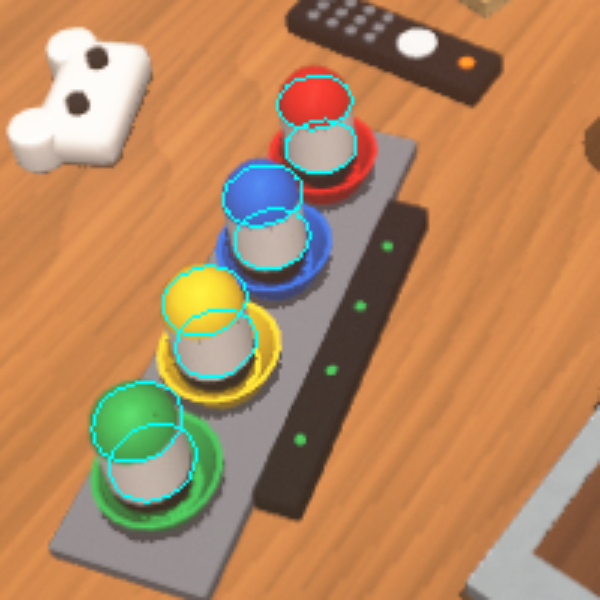

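All four match the seated, upright model in both views, the bystanders are unmoved, and the gripper is clear.

```bash
python3 -c "
from station import manip
print(manip.job_done())"
```

```text
the job is handed in; nothing more can be done
None
```

I moved the lights in the order red, yellow, green, blue. I set each one down with light contact in the cup of its own colour, let go of it before fetching the next, and handed the job in at about 32 s on the robot's clock. The hand-in reports no verdict, so success rests on my own checks.

- **Lights in their cups:** Seen from the top camera, each light's axis was within about 2 mm of its cup's axis. The seated, upright outlines drawn from the measured cup positions matched all four lights in the top and scene pictures.
- **Gripper:** It was open and clear of the lights at the end.
- **Remote and tumbler:** Both were found within about 2 mm of where they started, which is within the network's error.
- **Checks that failed or disagreed:**
  - The scene camera put the lights up to 4 mm further toward negative y than the cup positions. It showed a similar offset for the lights in the tray, so I took it as a modelling bias.
  - `find_in` did not report the blue light in the last top picture, but the silhouette network and the picture itself both showed it seated.
  - One check of the red light just after I set it down was spoiled because the arm was in the way. The next one found no usable outline in the top picture. A drawn overlay then matched.

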